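Cover the pulley housing and press in the keyed shaft

TASK

Set the loose blue cover onto the round grey pulley housing so it sits seated and level, and let go of it. Then take the keyed shaft from the wooden stand, put it down through the cover into the pulley hub without forcing it, turn it until its key slips into the keyway, and keep pushing against the spring until the shaft's flange is fully home, flush on the cover's collar. Finish while still holding the shaft pressed down (a spring in the hub lifts it if you let go), and leave the hex nut, the tape measure and the bar of green compound where they are.

Things in the scene. Friction and masses are not known exactly. Their poses are not given: they have to be found in the camera images.
- housing: Round grey housing, fixed, 60 high. Origin: centre of its underside on the worktop, z up; its x axis points to the keyway and to a yellow pointer tab at its foot (reaches 70 from centre). Foot disc diameter 100, 10 high; wall outer diameter 88, inner 78, open top. Inside, a toothed pulley round a steel hub. The cover later hides the hub but for a 40 mm hole; the tab stays visible.
- hub_mouth (a point): Centre of the mouth of the upright bore in the steel hub (about 46 wide), on the housing's axis, 52 mm above its underside. Bore diameter 24.4 with one keyway on the housing's +x side, 10.4 wide, reaching 17 from the axis, full depth. The key meets the hub's top when the shaft's tip is 44 mm above the housing's underside; fully home the tip is 20 mm above it.
- rim (a point): Centre of the housing's rim, on its axis, 60 mm above its underside; the underside of the cover's plate rests at this height.
- spring_pad (a joint): Brass pad 18 mm wide on a spring in the hub's bore; value: how far it is pushed down, m: 0 at rest (its top 30 mm above the housing's underside), 0.010 with the shaft fully home, stop 0.013. The spring pushes up with about 6 N at first touch and 12 N at 0.010, so it lifts a released shaft.
- cover: Loose round cover, 0.2 to 0.4 kg, on the worktop right way up; yaw does not matter. Origin: centre of its underside, z up. Spigot below: outer diameter 72, 6 high, tapered foot; fits inside the rim with 3 mm play. Blue plate: diameter 96, from 6 to 11 above origin. Aluminium collar to grip: outer diameter 50, from 11 to 31, through hole 40. Seated, its origin is 54 above the housing's underside.
- stand: Brown wooden block 60 x 60 x 75 mm high, fixed; origin at the centre of its underside. A 35 wide, 70 deep hole in its top holds the shaft, whose flange rests on its top. Mind the fixed grinders: the left one's brush wheel spans world x 0.48 to 0.66 up to y = -0.125, 0.22 high; the right one's disc and tool rest span x 0.30 to 0.65 beyond y = -0.41, 0.27 high.
- shaft: Steel shaft 116 long, 0.22 to 0.45 kg, loose, in the stand. Origin: centre of lower tip, z up. Round shank diameter 22 (tip tapered over 4) up to 65; brass key on its +x side, 8 wide, from 8 to 32 above tip, reaching 15.5 from axis; flange diameter 48 from 65 to 71; square end 22 x 22 from 71 to 116, faces square to x and y: grip here. Yellow stripes on flange and end face mark the key's side.
- flange (a point): Centre of the underside of the shaft's flange, on the shaft's axis 65 mm above the tip; fully home it lies on the cover's collar, 85 mm above the housing's underside.
- hex_nut: Small steel hex nut, 24 x 27 x 13, lying loose in front of the housing; leave alone.
- tape_measure: Yellow and black tape measure, 64 x 77 x 35, behind the housing; leave alone.
- compound: Bar of green polishing compound in a pale paper wrap, 35 x 111 x 34, lying to the right of the housing; leave alone.
Things that resemble listed ones, but are neither listed nor needed, are in the scene too. What is shaped like the shaft but orange or pink is not meant.

How it is judged:
On the way, in this order (a step that is already met when the one before it is completed fails the run):
1. the cover sits seated and level on the housing's rim, let go, with the shaft still in its stand (horizontal distance between cover and rim below 0.004 m and z of cover in the frame of housing below 0.0565 m and angle between cover's own z axis and vertical below 0.035 rad and contact force between the fingers and cover below 0.2 N and distance of shaft from where it was at the start of the episode below 0.02 m), for 0.2 s.
2. the key has entered the keyway (horizontal distance between shaft and housing below 0.003 m and z of shaft in the frame of housing below 0.04 m and angle between the x axis of shaft and the x axis of housing, either way round below 0.2 rad), for 0.1 s.
At the end, for the whole second after the job is handed in: The fingers hold the shaft (more than 3 N) still and upright (within 0.05 rad) in the hub, key in keyway, its tip within 2 mm of fully home and within 3 mm of the axis, the spring pad pushed down more than 7.5 mm; the cover is seated within 2.5 mm, centred within 4 mm and level within 0.035 rad (z of shaft in the frame of housing below 0.022 m and horizontal distance between shaft and housing below 0.003 m and angle between shaft's own z axis and vertical below 0.05 rad and angle between the x axis of shaft and the x axis of housing, either way round below 0.2 rad and value of joint spring_pad above 0.0075 m and contact force between the fingers and shaft above 3 N and linear speed of shaft below 0.01 m/s and horizontal distance between cover and rim below 0.004 m and z of cover in the frame of housing below 0.0565 m and angle between cover's own z axis and vertical below 0.035 rad); the arm keeps its last pose, push and grip.
It fails at once if the shaft is forced: more than 60 N against the housing (contact force between shaft and housing above 60 N).
It fails at once if the hex nut, tape measure or green compound is moved more than 3 cm (distance of any of hex_nut, tape_measure, compound from where it was at the start of the episode above 0.03 m).
It also fails if it takes over 51 s, if anything falls off the work surface, if the arm or the gripper's body presses on something with over 40 N, if the wrist force passes 120 N, or if a joint passes its speed limit or range.

ROBOT

A 6-joint arm with a two-finger parallel gripper is mounted at the origin on a cart in front of the work surface, level with it; the furniture and walls round the work are solid. World frame = base frame: x ahead of the robot, y to its left, z up, the work surface at z = 0. Lengths are in m, angles in rad, forces in N, time in s.
With the tool pointing down it reaches from about 0.35 to 0.975 m from the base axis. Payload 4.9 kg.
Tool frame: the origin (TCP) lies at the very end of the fingers, on their centre line; the grasp point (between the pads) lies 19 mm behind it (ctrl.grip_point_offset is the distance from the TCP to the grasp point, in m); z points along the fingers, y is the line along which they close (so a half turn about z gives the same grasp; the last joint's range is limited). The gripper opens to 85 mm and grips with 20 to 120 N. Pads are 22 mm wide; open, the fingers measure 114 mm over their backs; the gripper's body (76 mm by 85 mm) begins 54 mm behind the grasp point. The pads swing forward as they close: fully open they stand 13 mm farther back than shut.
Start: joints at [1.091, 0.053, 1.613, -0, 1.476, -0.119], TCP at [0.221, 0.585, 0.198] pointing down, gripper open.
Joint ranges: [-3.01, 3.01], [-1.01, 2.22], [0.06, 2.58], [-1.02, 4.17], [0.09, 2.62], [-3.14, 3.14]. Speed limits (rad/s): [2.57, 2.57, 3.14, 3.14, 3.14, 3.14].

INTERFACE

Orientations are given as a rotation vector (axis times angle).
In Python, from station import ctrl gives the robot as it stands.
- The arm moves only by the tool send_rows, never from a script. Its argument "rows" is a list of rows, each a list of 3 entries, a list of its own where there are three numbers: the finger opening in cm, from 0 to 8.54, then the shift along the tool's x, y, z in cm, then the turn about the tool's z in degrees. A call has 1 to 10 rows; each row shifts and turns the commanded pose from where the row before left it, along the tool's axes as they then stand; what a row does not reach is not made up. A row lasts 1/8 s, in which the tool goes at most 62.5 mm and 10.7 degrees, less where a joint would pass 70% of its speed; a pose out of reach is approached as far as the arm can. A call with a gripper value outside its range is refused whole. The fingers move at their own pace and stop on an object; "newtons" is the grip in N (left out, the last holds). Time passes only in rows, so rows that do not move let the fingers close. It gives the time, the measured TCP pose, the force, the opening and the grip force at its end, in the units of the state.
- ctrl.get_obs(): the state, without advancing time (a new reading comes with each control period).
- ctrl.get_image(name): name is "scene" or "top"; returns a dict with "frame" (400x640x3 uint8, red, green, blue), "range_z" (400x640 float32, m along the optical axis (not along the pixel's ray), 0 where there is no reading), "fx", "fy", "cx", "cy" (pixels), "k1" (the pictures are not rectified: a ray, as slopes to the right and down, at radius r is drawn at 1 + k1 r^2 times it, then the intrinsics apply), "cam_to_world" (4x4, takes a point from camera to world coordinates). Camera axes: x right, y down, z forward; pixel columns grow to the right and rows downward; lengths in m; the calibration is good to about 2 mm. A picture is of the moment at which its call begins.
- ctrl.finish_job(): hands the job in; it is judged then, once.
The state is a dict: "t": time; "q": joint angles; "dq": joint speeds; "effort": joint torques, N m; "tool_pos": TCP position; "tool_rot": TCP orientation; "contact_force": force on the tool from outside, world axes, zero at the start; "wrist_torque": the same for the moment, N m; "opening": finger opening in m; "grip_force": force on a finger pad.
Only numpy, scipy, OpenCV 4.12 (cv2) and the standard library are available. Lean on these libraries where they do the work, as an engineer would, in place of code of your own. Each camera call takes 0.05 s, during which the arm holds its last target. There are 200 camera calls.

## Working session

There is one attempt and no reset: what is moved stays moved. The work goes in short steps, Python scripts to look and compute and a tool call to move; the robot and the scene stay as the last step left them, time stands still between calls to the robot, and variables do not carry over. Pictures are saved under pics/ and viewed, at most 10 in all, crops included, and the job is handed in when it is done.

Besides the shell and the picture viewer there is one more tool, called after ">>>" by a JSON object that holds its "fn" and its "kwargs". send_rows: Moves the arm, as the interface text tells. Its arguments: {"type":"object","properties":{"rows":{"type":"array","items":{"type":"array"}},"newtons":{"type":"number"}},"required":["rows"]}

```bash
mkdir -p pics; ls; python3 - <<'E'
from station import ctrl
import cv2,numpy as np
for n in("scene","top"):
    d=ctrl.get_image(n); np.savez(f"pics/{n}0.npz",**d); cv2.imwrite(f"pics/{n}0.png",d["frame"][:,:,::-1])
    print(n,d["fx"],d["cx"],d["cy"],d["k1"],np.round(d["cam_to_world"],3).tolist())
o=ctrl.get_obs();print(o,ctrl.grip_point_offset)
E
```

```text
pics
scene 488.571479983646 330.0158911842396 192.20473175826083 0.04275313020212553 [[-0.668, -0.506, 0.545, 0.085], [-0.744, 0.456, -0.488, 0.247], [-0.002, -0.732, -0.681, 0.742], [0.0, 0.0, 0.0, 1.0]]
top 394.1196484779647 320.42952069022954 202.55622283870835 -0.08096474999721563 [[-0.014, -0.981, 0.192, 0.382], [-1.0, 0.015, 0.006, -0.224], [-0.009, -0.192, -0.981, 1.055], [0.0, 0.0, 0.0, 1.0]]
{'t': 0.1, 'q': array([ 1.09099974e+00,  5.32867852e-02,  1.61417291e+00,  9.57832818e-06,
        1.47601119e+00, -1.19029234e-01]), 'dq': array([-0.00231865, -0.00022557, -0.002213  , -0.00014281,  0.00199866,
        0.00169677]), 'effort': array([ 9.88986267e-05, -3.94905889e+01, -3.71363246e+01, -1.14358388e-04,
        3.98601580e-03,  1.64346454e-05]), 'tool_pos': array([0.22033834, 0.58419282, 0.19637885]), 'tool_rot': array([-5.63523989e-01, -3.09006462e+00,  2.81413437e-03]), 'contact_force': array([ 0.25259722, -0.36272178,  0.10541279]), 'wrist_torque': array([-0.04876008, -0.0475038 ,  0.00729844]), 'grip_force': 0.0, 'opening': 0.08567731025859393} 0.0187
```

View pics/scene0.png

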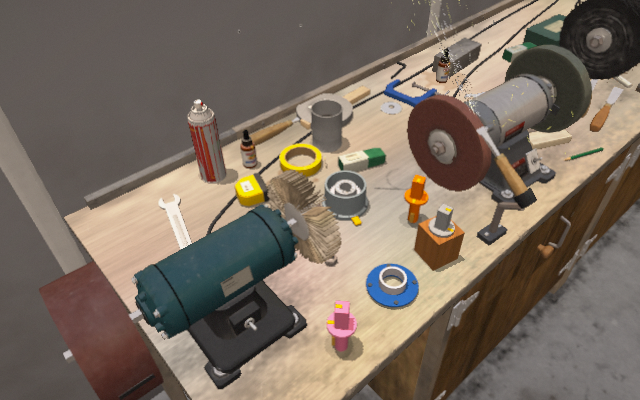

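View pics/top0.png

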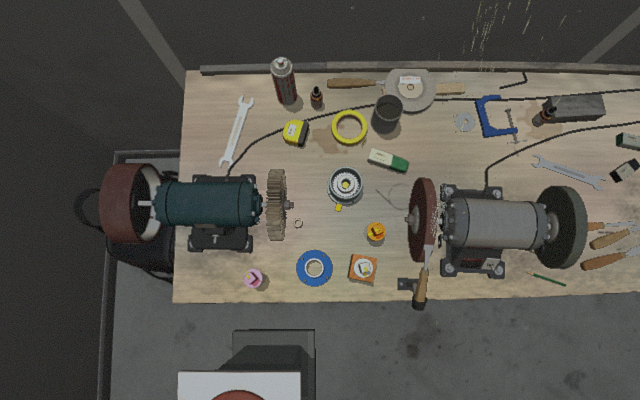

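The cover is at top (314,268) / scene (392,285), and the housing at top (345,187) / scene (345,193) with its yellow tab at top (338,208). There are three shaft-like items in the top view: pink (253,278), orange (376,231), and the steel one in the brown stand (363,268). The steel one fits the description, and I'll confirm it in an enlarged crop.

```bash
cat > h.py <<'E'
import numpy as np,cv2
def cast(d,px,z):
    """pixels (N,2) -> world points on plane z"""
    px=np.atleast_2d(np.float64(px)); D=np.array([(px[:,0]-d["cx"])/d["fx"],(px[:,1]-d["cy"])/d["fy"]]).T
    u=D.copy()
    for _ in range(20): u=D/(1+d["k1"]*(u**2).sum(1,keepdims=True))
    T=np.array(d["cam_to_world"]); r=np.c_[u,np.ones(len(u))]@T[:3,:3].T
    return T[:3,3]+r*((z-T[2,3])/r[:,2])[:,None]
def cloud(d):
    v,u=np.mgrid[0:400,0:640]; px=np.c_[u.ravel(),v.ravel()]
    D=np.array([(px[:,0]-d["cx"])/d["fx"],(px[:,1]-d["cy"])/d["fy"]]).T; w=D.copy()
    for _ in range(20): w=D/(1+d["k1"]*(w**2).sum(1,keepdims=True))
    T=np.array(d["cam_to_world"]); zz=np.array(d["range_z"]).ravel()[:,None]
    return (np.c_[w,np.ones(len(w))]*zz@T[:3,:3].T+T[:3,3]).reshape(400,640,3)
def blobs(d,lo,hi,box):
    m=cv2.inRange(cv2.cvtColor(d["frame"],cv2.COLOR_RGB2HSV),lo,hi); k=np.zeros_like(m); x0,y0,x1,y1=box; k[y0:y1,x0:x1]=255; m&=k
    c=[c for c in cv2.findContours(m,cv2.RETR_EXTERNAL,cv2.CHAIN_APPROX_NONE)[0] if cv2.contourArea(c)>3]
    return m,sorted(c,key=cv2.contourArea,reverse=True)
def circ(p):
    """least-squares circle"""
    A=np.c_[2*p[:,:2],np.ones(len(p))]; s=np.linalg.lstsq(A,(p[:,:2]**2).sum(1),rcond=None)[0]
    return s[:2],np.sqrt(s[2]+s[:2]@s[:2])
E
python3 - <<'E'
from h import *
T=dict(np.load("pics/top0.npz"));S=dict(np.load("pics/scene0.npz"))
a=cv2.resize(T["frame"][160:292,290:400],None,fx=4,fy=4,interpolation=cv2.INTER_CUBIC)
b=cv2.resize(S["frame"][165:315,320:475],None,fx=3,fy=3,interpolation=cv2.INTER_CUBIC)
o=np.zeros((528,440+360,3),np.uint8);o[:528,:440]=a;b=cv2.resize(b,(360,348));o[:348,440:]=b
cv2.imwrite("pics/crop0.png",o[:,:,::-1])
for n,d,bx in(("top",T,(290,240,340,292)),("scene",S,(355,255,430,315))):
    m,c=blobs(d,(95,120,50),(125,255,255),bx); p=cv2.convexHull(c[0])[:,0]
    print(n,"cover",circ(cast(d,p,.011)))
for n,d,bx in(("top",T,(325,165,350,215)),("topshaft",T,(350,252,380,290)),("scene",S,(345,210,370,230)),("sceneshaft",S,(425,200,460,245))):
    m,c=blobs(d,(22,120,100),(35,255,255),bx)
    for k in c[:4]: print(n,k[:,0].mean(0),cv2.contourArea(k),cast(d,k[:,0].mean(0),.008),cast(d,k[:,0].mean(0),.081),cast(d,k[:,0].mean(0),.126))
for n,d in(("top",T),("scene",S)):
    P=cloud(d)
    w=P[(abs(P[...,2]-.06)<.004)&(np.hypot(P[...,0]-.42,P[...,1]+.27)<.08)]; print(n,len(w),w.min(0) if len(w) else'',w.max(0) if len(w) else '')
E
```

```text
top cover (array([ 0.41365823, -0.19794363]), np.float64(0.046290531831090484))
scene cover (array([ 0.41163468, -0.19582297]), np.float64(0.04703809064737415))
top [338.04761905 206.9047619 ] 29.5 [[ 0.57482835 -0.26503921  0.008     ]] [[ 0.56141903 -0.26217457  0.081     ]] [[ 0.55315302 -0.26040869  0.126     ]]
top [344.94117647 184.35294118] 20.5 [[ 0.63716227 -0.28529378  0.008     ]] [[ 0.61940764 -0.28101719  0.081     ]] [[ 0.608463   -0.27838093  0.126     ]]
topshaft [365.33333333 269.22222222] 4.5 [[ 0.40726512 -0.33306801  0.008     ]] [[ 0.40553669 -0.32546106  0.081     ]] [[ 0.40447123 -0.32077184  0.126     ]]
scene [356.09090909 220.04545455] 40.0 [[ 0.57302209 -0.26230853  0.008     ]] [[ 0.52449    -0.21161508  0.081     ]] [[ 0.49457296 -0.18036569  0.126     ]]
sceneshaft [448.         209.41666667] 8.0 [[ 0.46528885 -0.42855339  0.008     ]] [[ 0.42747713 -0.36131717  0.081     ]] [[ 0.40416853 -0.31987018  0.126     ]]
sceneshaft [450.25 229.25] 5.0 [[ 0.42662406 -0.38635659  0.008     ]] [[ 0.39265981 -0.3233193   0.081     ]] [[ 0.37172294 -0.2844607   0.126     ]]
top 6 [ 0.38234412 -0.30374441  0.05781829] [ 0.43690326 -0.28669257  0.06175289]
scene 130 [ 0.37561536 -0.33598891  0.05603294] [ 0.44362464 -0.28317595  0.06365249]
```

View pics/crop0.png

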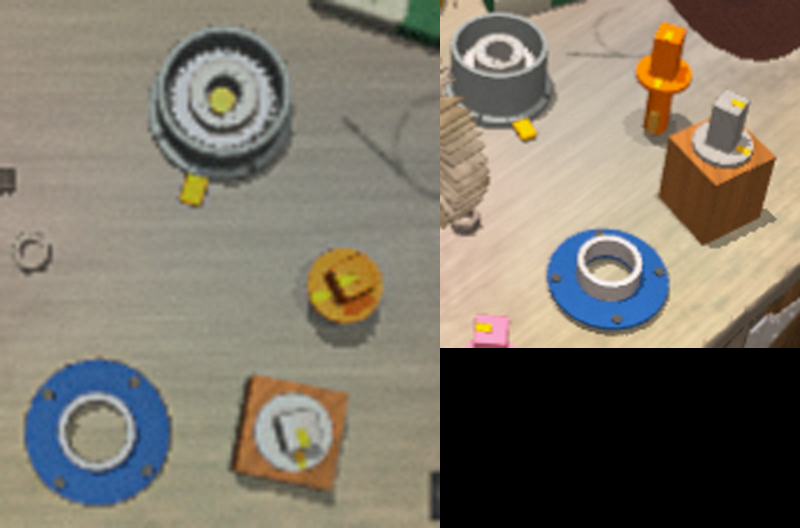

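The crop confirms it. The grey shaft stands in the brown block, with yellow stripes on its flange (crop 302,460) and its end face. The orange and pink ones are decoys. The hex nut is at crop (32,252). Next I'll fit the axes of the housing and the shaft.

```bash
python3 - <<'E'
from h import *
T=dict(np.load("pics/top0.npz"));S=dict(np.load("pics/scene0.npz"))
for n,d in(("top",T),("scene",S)):
    P=cloud(d)
    for nm,c,z,R,tol in(("rim",(.632,-.284),.06,.052,.004),("hub",(.632,-.284),.052,.03,.003),("flange",(.413,-.323),.081,.03,.003),("end",(.41,-.32),.116+.010,.02,.004),("standtop",(.413,-.323),.075,.05,.002),("cover",(.4127,-.197),.011,.055,.003),("collar",(.4127,-.197),.031,.03,.003)):
        m=(abs(P[...,2]-z)<tol)&(np.hypot(P[...,0]-c[0],P[...,1]-c[1])<R)
        w=P[m]
        if len(w)<6: print(n,nm,len(w));continue
        h=cv2.convexHull(np.float32(w[:,:2]))[:,0]; cc,r=circ(h); rc=cv2.minAreaRect(np.float32(w[:,:2]))
        print(n,nm,len(w),"mean",w.mean(0).round(4),"hullcirc",cc.round(4),r.round(4),"rect",np.round(rc[0],4),np.round(rc[1],4),round(rc[2],1))
# shaft grey mask in top: low saturation & bright
m,c=blobs(T,(0,0,110),(179,60,255),(352,250,378,290));
for k in c[:2]: print("flange top px",cv2.minEnclosingCircle(k),circ(cast(T,cv2.convexHull(k)[:,0],.081)))
m,c=blobs(S,(0,0,110),(179,60,255),(422,222,460,242));
for k in c[:2]: print("flange sc",cv2.boundingRect(k),circ(cast(S,cv2.convexHull(k)[:,0],.081)))
# housing: far-arc of grey hull, top view
m,c=blobs(T,(0,0,0),(179,45,150),(322,160,368,207)); k=cv2.convexHull(c[0])[:,0]; w=cast(T,k,.06); 
f=w[(w[:,:2]-[.632,-.284])@[.97,-.24]>.0]; print("rim top",len(w),circ(w),circ(f)); print(cast(T,[344.9,184.4],.030))
E
```

```text
top rim 186 mean [ 0.6294 -0.2834  0.0595] hullcirc [ 0.6308 -0.2844] 0.0434 rect [ 0.6305 -0.2846] [0.086  0.0859] 18.0
top hub 150 mean [ 0.6308 -0.2843  0.0519] hullcirc [ 0.6307 -0.2841] 0.0227 rect [ 0.6312 -0.2838] [0.0453 0.0439] 43.5
top flange 193 mean [ 0.4095 -0.3184  0.0808] hullcirc [ 0.4112 -0.3182] 0.0247 rect [ 0.4098 -0.3196] [0.0499 0.0462] 66.5
top end 85 mean [ 0.4097 -0.3196  0.1259] hullcirc [ 0.4094 -0.3201] 0.0125 rect [ 0.4097 -0.3197] [0.0213 0.0215] 11.4
top standtop 228 mean [ 0.4089 -0.3208  0.0749] hullcirc [ 0.4099 -0.319 ] 0.0365 rect [ 0.4097 -0.32  ] [0.0602 0.0599] 77.9
top cover 677 mean [ 0.4128 -0.1986  0.0109] hullcirc [ 0.4133 -0.1982] 0.0473 rect [ 0.4138 -0.1977] [0.0933 0.0947] 13.4
top collar 96 mean [ 0.4133 -0.1978  0.0307] hullcirc [ 0.4134 -0.1982] 0.0241 rect [ 0.4133 -0.1976] [0.0472 0.0471] 44.2
scene rim 243 mean [ 0.6263 -0.2826  0.0582] hullcirc [ 0.6289 -0.2835] 0.044 rect [ 0.629  -0.2834] [0.0868 0.0873] 33.8
scene hub 179 mean [ 0.6285 -0.283   0.0508] hullcirc [ 0.6285 -0.283 ] 0.0231 rect [ 0.6287 -0.2839] [0.0459 0.0451] 24
[... 578 characters left out ...]
5] 0.0248 rect [ 0.4123 -0.1975] [0.0468 0.049 ] 43.1
flange top px ((362.78887939453125, 267.5888977050781), 9.833844184875488) (array([ 0.40970794, -0.31919058]), np.float64(0.023423412270392126))
flange top px ((364.5, 274.5), 19.144289016723633) (array([ 0.39196037, -0.32697905]), np.float64(0.04395890316385912))
flange sc (429, 222, 23, 14) (array([ 0.4072861 , -0.31340965]), np.float64(0.02050853179825385))
flange sc (448, 222, 7, 8) (array([ 0.39761442, -0.33231259]), np.float64(0.007673996810472166))
rim top 8 (array([ 0.63607263, -0.28667914]), np.float64(0.07586466344381461)) (array([ 0.50736734, -0.2772401 ]), np.float64(0.1898854791541572))
[[ 0.63168386 -0.28389139  0.03      ]]
```

Both views agree:

| Item | Position (m) | Yaw |
|---|---|---|
| Cover | (0.413, -0.198) | not needed |
| Housing | (0.630, -0.284) | about 160° |
| Shaft | (0.4095, -0.3195) | key at about 192.5° |

The heights and sizes match the listed ones. I'll move above the cover now.

>>> {"fn": "send_rows", "kwargs": {"rows": [[8.5,[-3.57,-3.81,-1.16],0],[8.5,[-3.57,-3.81,-1.16],0],[8.5,[-3.57,-3.81,-1.16],0],[8.5,[-3.57,-3.81,-1.16],0],[8.5,[-3.57,-3.81,-1.16],0],[8.5,[-3.57,-3.81,-1.16],0],[8.5,[-3.57,-3.81,-1.16],0],[8.5,[-3.57,-3.81,-1.16],0],[8.5,[-3.57,-3.81,-1.16],0]]}}

```text
t: 1.23
tool_pos: [0.4003, 0.1489, 0.3019]
tool_rot: [-0.563, -3.091, -0.0]
contact_force: [0.8, 0.3, 0.5]
opening: 0.0847
grip_force: 0.0
```

>>> {"fn": "send_rows", "kwargs": {"rows": [[8.5,[-1.93,-4.59,0],0],[8.5,[-1.93,-4.59,0],0],[8.5,[-1.93,-4.59,0],0],[8.5,[-1.93,-4.59,0],0],[8.5,[-1.93,-4.59,0],0],[8.5,[-1.93,-4.59,0],0],[8.5,[-1.93,-4.59,0],0],[8.5,[0,0,0],0]]}}

```text
t: 2.22
tool_pos: [0.4124, -0.2001, 0.3008]
tool_rot: [-0.571, -3.087, -0.001]
contact_force: [-0.7, -0.5, -0.2]
opening: 0.0851
grip_force: 0.0
```

```bash
cat >> h.py <<'E'
def to(o,xyz,yaw=None):
    """tool-frame shift in cm (before turning) from measured pose to world xyz; yaw = wanted tool-y yaw, deg"""
    from scipy.spatial.transform import Rotation as R
    M=R.from_rotvec(o["tool_rot"]).as_matrix(); ya=np.degrees(np.arctan2(M[1,1],M[0,1]))
    print("t",round(o["t"],2),"pos",o["tool_pos"].round(4),"tilt",np.degrees(np.arccos(-M[2,2])).round(2),"yawy",ya.round(2),"open",o["opening"].round(4),"F",o["contact_force"].round(1),"grip",round(float(o["grip_force"]),1),"q6",o["q"][5].round(2))
    print("shift cm",(M.T@(np.array(xyz)-o["tool_pos"])*100).round(2),"turn",None if yaw is None else round(-(yaw-ya),2), "x",M[:,0].round(3),"y",M[:,1].round(3))
E
python3 - <<'E'
from h import *; from station import ctrl
to(ctrl.get_obs(),(.413,-.198,.013),70)
E
```

```text
Traceback (most recent call last):
  File "h.py", line 27, in to
    print("t",round(o["t"],2),"pos",o["tool_pos"].round(4),"tilt",np.degrees(np.arccos(-M[2,2])).round(2),"yawy",ya.round(2),"open",o["opening"].round(4),"F",o["contact_force"].round(1),"grip",round(float(o["grip_force"]),1),"q6",o["q"][5].round(2))
                                                                                                                                    ^^^^^^^^^^^^^^^^^^
AttributeError: 'float' object has no attribute 'round'
```

```bash
sed -i 's/o\["opening"\].round(4)/round(float(o["opening"]),4)/' h.py
```

>>> {"fn": "send_rows", "kwargs": {"rows": [[8.5,[0,0.1,5],0],[8.5,[0,0.1,5],0],[8.5,[0,0,5],0],[8.5,[0,0,5],0],[8.5,[0,0,4],0],[8.5,[0,0,2],0],[8.5,[0,0,0],0]]}}

```text
t: 3.1
tool_pos: [0.4123, -0.194, 0.0398]
tool_rot: [-0.561, -3.087, -0.003]
contact_force: [-0.2, -0.4, -0.0]
opening: 0.0852
grip_force: 0.0
```

```bash
python3 - <<'E'
from h import *; from station import ctrl
to(ctrl.get_obs(),(.413,-.198,.013),70)
d=ctrl.get_image("scene"); cv2.imwrite("pics/s1.png",cv2.resize(d["frame"][150:350,300:500],None,fx=3,fy=3)[:,:,::-1])
E
```

```text
t 3.1 pos [ 0.4123 -0.194   0.0398] tilt 0.28 yawy 69.38 open 0.0852 F [-0.2 -0.4 -0. ] grip 0.0 q6 -1.81
shift cm [-0.22 -0.36  2.68] turn -0.62 x [-0.936  0.352  0.005] y [0.352 0.936 0.001]
```

View pics/s1.png

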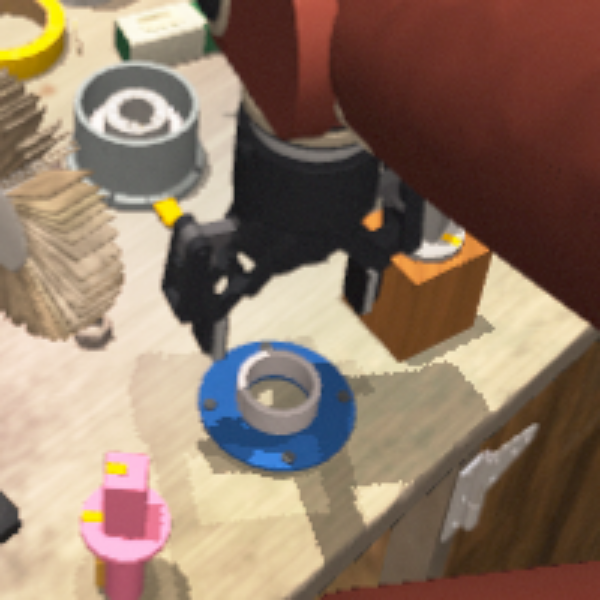

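The gripper straddles the collar (crop 278,390), and both fingers are clear of the stand and the shaft. I'll descend and grip.

>>> {"fn": "send_rows", "kwargs": {"rows": [[8.5,[-0.1,-0.2,1.4],0],[8.5,[0,0,1.3],0],[5.5,[0,0,0],0],[4.6,[0,0,0],0],[4.6,[0,0,0],0],[4.6,[0,0,0],0],[4.6,[0,0,0],0]], "newtons": 50}}

```text
t: 4.03
tool_pos: [0.4142, -0.1983, 0.0151]
tool_rot: [0.564, 3.09, -0.0]
contact_force: [-0.6, -1.1, -0.3]
opening: 0.0459
grip_force: 0.0
```

```bash
python3 - <<'E'
from h import *; from station import ctrl
to(ctrl.get_obs(),(.413,-.198,.013),70)
E
```

```text
t 4.03 pos [ 0.4142 -0.1983  0.0151] tilt 0.03 yawy 69.32 open 0.0459 F [-0.6 -1.1 -0.3] grip 0.0 q6 -1.82
shift cm [ 0.13 -0.02  0.21] turn -0.68 x [-0.936  0.353 -0.   ] y [ 0.353  0.936 -0.   ]
```

>>> {"fn": "send_rows", "kwargs": {"rows": [[4.0,[0,0,0],0],[4.0,[0,0,0],0],[4.0,[0,0,0],0]]}}

```text
t: 4.4
tool_pos: [0.4141, -0.1982, 0.0149]
tool_rot: [-0.564, -3.091, 0.0]
contact_force: [0.3, -0.3, 1.1]
opening: 0.0399
grip_force: 0.0
```

```bash
python3 - <<'E'
from h import *; from station import ctrl
to(ctrl.get_obs(),(.413,-.198,.013),70)
d=ctrl.get_image("scene"); cv2.imwrite("pics/s2.png",cv2.resize(d["frame"][220:320,340:460],None,fx=5,fy=5)[:,:,::-1])
E
```

```text
t 4.4 pos [ 0.4141 -0.1982  0.0149] tilt 0.0 yawy 69.33 open 0.0399 F [ 0.3 -0.3  1.1] grip 0.0 q6 -1.82
shift cm [ 0.11 -0.02  0.19] turn -0.67 x [-0.936  0.353  0.   ] y [ 0.353  0.936 -0.   ]
```

View pics/s2.png

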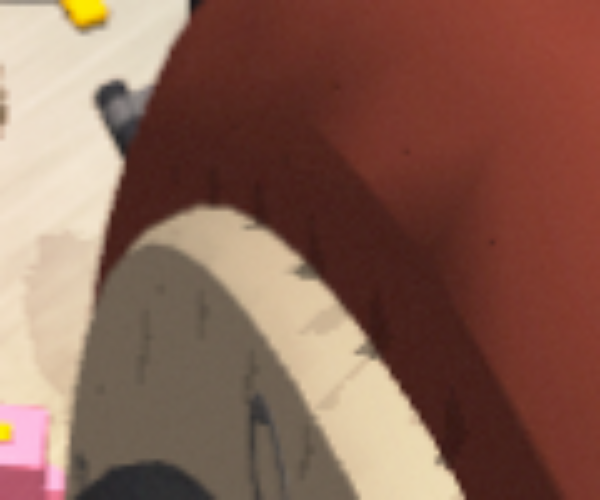

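```bash
python3 - <<'E'
from h import *; from station import ctrl
d=ctrl.get_image("top"); cv2.imwrite("pics/t2.png",cv2.resize(d["frame"][220:310,270:390],None,fx=5,fy=5)[:,:,::-1])
m,c=blobs(d,(95,120,50),(125,255,255),(270,220,390,310))
for k in c: p=cv2.convexHull(k)[:,0]; print(len(p),circ(cast(d,p,.011)),circ(cast(d,p,.03)))
E
```

```text
(no output)
```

View pics/t2.png

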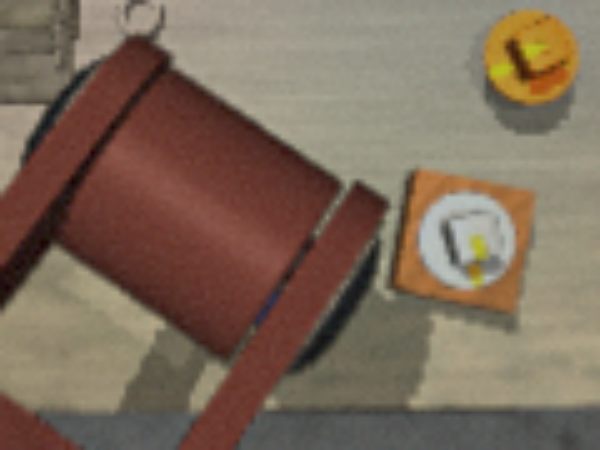

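The arm hides the collar, but the blue sliver at crop (268,308) matches an unmoved cover. The pads probably closed above the collar, so I'll reopen, go lower while watching the force, and try again.

>>> {"fn": "send_rows", "kwargs": {"rows": [[8.5,[0,0,0],0],[8.5,[0,0,0],0],[8.5,[0,0,0],0],[8.5,[0,0,0.5],0],[8.5,[0,0,0.3],0],[8.5,[0,0,0],0]]}}

```text
t: 5.25
tool_pos: [0.4137, -0.1979, 0.0063]
tool_rot: [-0.564, -3.09, -0.001]
contact_force: [0.1, 0.3, -0.6]
opening: 0.0848
grip_force: 0.0
```

>>> {"fn": "send_rows", "kwargs": {"rows": [[6,[0,0,0],0],[4.6,[0,0,0],0],[4.6,[0,0,0],0],[4.6,[0,0,0],0],[4.6,[0,0,0],0]]}}

```text
t: 5.88
tool_pos: [0.4141, -0.1982, 0.007]
tool_rot: [0.564, 3.091, -0.0]
contact_force: [0.3, 0.6, -0.1]
opening: 0.0459
grip_force: 0.0
```

>>> {"fn": "send_rows", "kwargs": {"rows": [[4.6,[0,0,-3],0],[4.6,[0,0,-5],0],[4.6,[0,0,-5],0],[4.6,[0,0,-5],0],[4.6,[0,0,0],0]]}}

```text
t: 6.5
tool_pos: [0.4167, -0.1999, 0.1926]
tool_rot: [0.562, 3.081, -0.007]
contact_force: [0.1, -0.5, 0.6]
opening: 0.0462
grip_force: 0.0
```

```bash
python3 - <<'E'
from h import *; from station import ctrl
to(ctrl.get_obs(),(.413,-.198,.013),70)
d=ctrl.get_image("scene"); np.savez("pics/scene3.npz",**d);cv2.imwrite("pics/s3.png",cv2.resize(d["frame"][150:350,280:500],None,fx=2.7,fy=2.7)[:,:,::-1])
E
```

```text
t 6.5 pos [ 0.4167 -0.1999  0.1926] tilt 0.59 yawy 69.33 open 0.0462 F [ 0.1 -0.5  0.6] grip 0.0 q6 -1.82
shift cm [ 0.59  0.09 17.95] turn -0.67 x [-0.936  0.353 -0.01 ] y [ 0.353  0.936 -0.002]
```

View pics/s3.png

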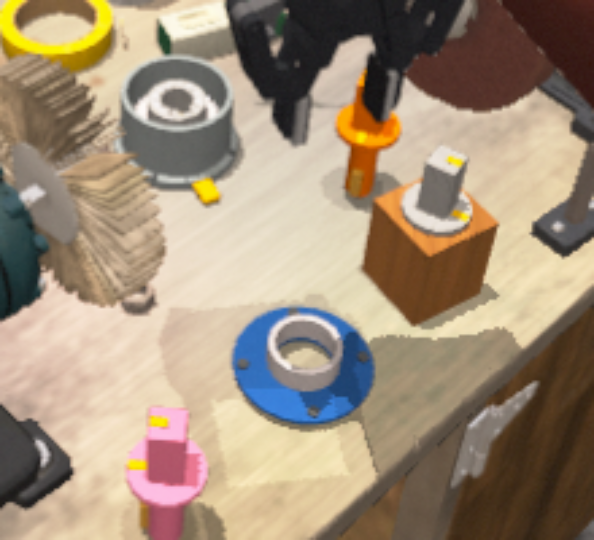

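The cover hasn't moved (crop 303,365). I'll locate the fingertips at crop (293,135) and (380,115) using depth.

```bash
python3 - <<'E'
from h import *
d=dict(np.load("pics/scene3.npz")); P=cloud(d)
m=(P[...,2]>.14)&(P[...,2]<.32)&(np.arange(640)>360)&(np.arange(640)<450); m[:100]=False
v,u=np.nonzero(m)
w=P[m]; o=np.argsort(w[:,2])
for i in o[:400:16]: print(u[i],v[i],w[i].round(4))
E
```

```text
432 150 [ 0.5217 -0.4155  0.1413]
443 123 [ 0.5262 -0.4433  0.1904]
418 192 [ 0.4043 -0.2197  0.2306]
418 191 [ 0.4041 -0.2191  0.2332]
415 185 [ 0.4151 -0.2245  0.2349]
414 184 [ 0.4166 -0.2237  0.2364]
384 199 [ 0.4238 -0.1641  0.2375]
418 187 [ 0.4066 -0.2209  0.2387]
416 184 [ 0.412  -0.2223  0.2404]
426 187 [ 0.3967 -0.2274  0.2414]
418 185 [ 0.4073 -0.2212  0.2421]
421 189 [ 0.3977 -0.2167  0.2431]
391 197 [ 0.4149 -0.1689  0.2448]
428 184 [ 0.3964 -0.2307  0.2457]
394 195 [ 0.4136 -0.1738  0.2466]
419 183 [ 0.4056 -0.2204  0.2478]
418 181 [ 0.4087 -0.2215  0.2492]
421 184 [ 0.4005 -0.2186  0.2503]
387 193 [ 0.4203 -0.1654  0.2513]
425 184 [ 0.395  -0.2208  0.2526]
427 181 [ 0.3967 -0.2272  0.2536]
392 192 [ 0.4146 -0.1695  0.2547]
428 179 [ 0.3972 -0.2296  0.2559]
420 179 [ 0.4044 -0.2196  0.2571]
395 189 [ 0.4135 -0.1743  0.2584]
```

The fingertips are really about 36 mm above the reported TCP, at z 0.229 against 0.193, so the reported TCP height isn't the real tip height. The xy agrees. I'll work from the tips, and descend with the fingers at 62 mm while watching the force.

>>> {"fn": "send_rows", "kwargs": {"rows": [[6.2,[0,0,5],0],[6.2,[0,0,5],0],[6.2,[0,0,5],0],[6.2,[0,0,3],0],[6.2,[0,0,0.7],0],[6.2,[0,0,0.5],0],[6.2,[0,0,0],0]]}}

```text
t: 7.42
tool_pos: [0.4147, -0.1986, -0.0042]
tool_rot: [0.563, 3.089, -0.001]
contact_force: [0.3, 0.8, 0.1]
opening: 0.0621
grip_force: 0.0
```

```bash
python3 - <<'E'
from h import *; from station import ctrl
to(ctrl.get_obs(),(.413,-.198,-.02),70)
d=ctrl.get_image("scene"); P=cloud(d)
box=P[200:320,330:470]; m=(box[...,2]>.012)&(box[...,2]<.06)&(np.hypot(box[...,0]-.413,box[...,1]+.198)<.07)
v,u=np.nonzero(m);w=box[m]
for i in range(0,len(w),max(1,len(w)//25)): print(u[i]+330,v[i]+200,w[i].round(4),d["frame"][v[i]+200,u[i]+330])
E
```

```text
t 7.42 pos [ 0.4147 -0.1986 -0.0042] tilt 0.08 yawy 69.33 open 0.0621 F [0.3 0.8 0.1] grip 0.0 q6 -1.82
shift cm [ 0.19 -0.    1.58] turn -0.67 x [-0.936  0.353 -0.001] y [ 0.353  0.936 -0.   ]
```

>>> {"fn": "send_rows", "kwargs": {"rows": [[6.2,[0.1,0,0.6],0],[6.2,[0,0,0.6],0],[6.2,[0,0,0.4],0],[6.2,[0,0,0],0]]}}

```text
t: 7.98
tool_pos: [0.4128, -0.1975, -0.0216]
tool_rot: [-0.564, -3.09, -0.001]
contact_force: [-0.6, 0.2, 0.6]
opening: 0.062
grip_force: 0.0
```

>>> {"fn": "send_rows", "kwargs": {"rows": [[5,[0,0,0],0],[4.6,[0,0,0],0],[4.6,[0,0,0],0],[4.6,[0,0,0],0]]}}

```text
t: 8.48
tool_pos: [0.4135, -0.1981, -0.0207]
tool_rot: [0.563, 3.09, -0.001]
contact_force: [-0.3, -1.0, 4.6]
opening: 0.0474
grip_force: 52.4
```

Gripped at 52 N. Lifting and carrying it towards the housing.

>>> {"fn": "send_rows", "kwargs": {"rows": [[4.6,[0,0,-2],0],[4.6,[0,0,-4],0],[4.6,[0,0,-4],0],[4.6,[0,0,-4],0],[4.6,[0,0,0],0]]}}

```text
t: 9.1
tool_pos: [0.415, -0.199, 0.1217]
tool_rot: [0.563, 3.085, -0.004]
contact_force: [-0.1, -0.5, -2.7]
opening: 0.0475
grip_force: 53.0
```

```bash
python3 - <<'E'
from h import *; from station import ctrl
o=ctrl.get_obs(); to(o,(.630,-.284,.120),70)
d=ctrl.get_image("scene"); m,c=blobs(d,(95,120,40),(125,255,255),(330,100,480,315)); print([(cv2.contourArea(k),cv2.boundingRect(k)) for k in c[:4]])
p=cv2.convexHull(np.vstack([k for k in c if cv2.contourArea(k)>30]))[:,0]
for z in(.14,.15,.16): print(z,circ(cast(d,p,z)))
P=cloud(d);w=P[m>0];w=w[w[:,2]>.1];
if len(w)>20:
    A=np.c_[w[:,:2],np.ones(len(w))];s=np.linalg.lstsq(A,w[:,2],rcond=None)[0];print(len(w),"plane slope",s[:2].round(3),np.median(w,0),circ(cv2.convexHull(np.float32(w[:,:2]))[:,0]))
cv2.imwrite("pics/s4.png",cv2.resize(d["frame"][80:300,280:500],None,fx=2.6,fy=2.6)[:,:,::-1])
E
```

```text
t 9.1 pos [ 0.415  -0.199   0.1217] tilt 0.37 yawy 69.33 open 0.0475 F [-0.1 -0.5 -2.7] grip 53.0 q6 -1.82
shift cm [-23.12  -0.36   0.31] turn -0.67 x [-0.936  0.353 -0.006] y [ 0.353  0.936 -0.001]
[(785.0, (370, 221, 58, 32))]
0.14 (array([ 0.42004362, -0.20574624]), np.float64(0.04736758545405869))
0.15 (array([ 0.41447952, -0.19821845]), np.float64(0.046580233334836754))
0.16 (array([ 0.40891542, -0.19069066]), np.float64(0.045792881215616095))
848 plane slope [-0.584  0.627] [ 0.39316752 -0.17748113  0.15205437] (array([0.25326232, 0.00975046]), np.float64(0.2834627417722102))
```

View pics/s4.png

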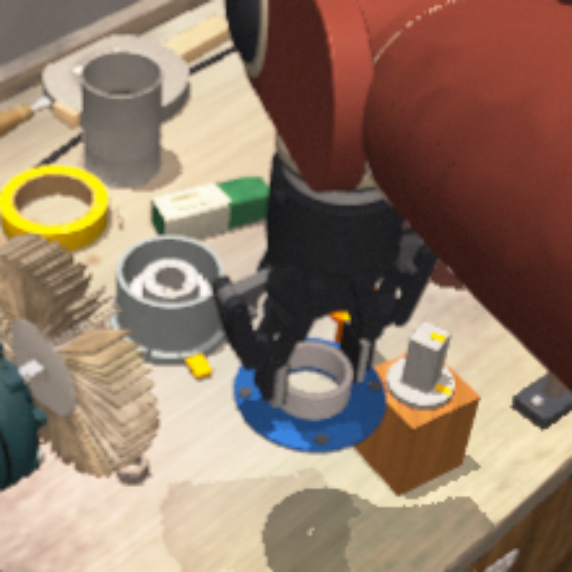

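The cover hangs level in the grip (crop 312,395), centred on the TCP to about 1 mm. Carrying it over the housing.

>>> {"fn": "send_rows", "kwargs": {"rows": [[4.6,[-3.0,-0.08,0],0],[4.6,[-4.5,-0.08,0],0],[4.6,[-4.5,-0.08,0],0],[4.6,[-4.5,-0.08,0],0],[4.6,[-4.0,-0.08,0],0],[4.6,[-2.8,0,0],-0.6],[4.6,[0,0,0],0],[4.6,[0,0,0],0]]}}

```text
t: 10.15
tool_pos: [0.6279, -0.2827, 0.1156]
tool_rot: [-0.547, -3.088, -0.003]
contact_force: [-0.8, 0.4, -3.2]
opening: 0.0475
grip_force: 52.9
```

```bash
python3 - <<'E'
from h import *; from station import ctrl
o=ctrl.get_obs(); to(o,(.630,-.284,.0333),70)
d=ctrl.get_image("scene"); m,c=blobs(d,(95,120,40),(125,255,255),(280,60,450,260)); print([(cv2.contourArea(k),cv2.boundingRect(k)) for k in c[:4]])
p=cv2.convexHull(np.vstack([k for k in c if cv2.contourArea(k)>30]))[:,0]
for z in(.14,.15,.16): print(z,circ(cast(d,p,z)))
P=cloud(d);w=P[m>0];w=w[w[:,2]>.1];print(len(w),np.median(w,0))
E
```

```text
t 10.15 pos [ 0.6279 -0.2827  0.1156] tilt 0.31 yawy 69.92 open 0.0475 F [-0.8  0.4 -3.2] grip 52.9 q6 -1.75
shift cm [-0.29 -0.05  8.23] turn -0.08 x [-0.939  0.343  0.005] y [0.343 0.939 0.001]
[]Traceback (most recent call last):
  File "<stdin>", line 4, in <module>
    return _nx.concatenate(arrs, 0, dtype=dtype, casting=casting)
           ~~~~~~~~~~~~~~~^^^^^^^^^^^^^^^^^^^^^^^^^^^^^^^^^^^^^^^
ValueError: need at least one array to concatenate
```

>>> {"fn": "send_rows", "kwargs": {"rows": [[4.6,[0,0,2.5],0],[4.6,[0,0,2],0],[4.6,[0,0,0],0],[4.6,[0,0,0],0]]}}

```text
t: 10.7
tool_pos: [0.6298, -0.2839, 0.0743]
tool_rot: [0.547, 3.093, -0.0]
contact_force: [-0.3, -0.1, -2.4]
opening: 0.0474
grip_force: 52.9
```

```bash
python3 - <<'E'
from h import *; from station import ctrl
o=ctrl.get_obs(); to(o,(.630,-.284,.0333),70)
d=ctrl.get_image("scene"); np.savez("pics/s5.npz",**d)
m,c=blobs(d,(90,70,20),(130,255,255),(280,100,450,260)); print([(cv2.contourArea(k),cv2.boundingRect(k)) for k in c[:4]])
cv2.imwrite("pics/s5.png",cv2.resize(d["frame"][60:260,260:460],None,fx=3,fy=3)[:,:,::-1])
E
```

```text
t 10.7 pos [ 0.6298 -0.2839  0.0743] tilt 0.03 yawy 69.93 open 0.0474 F [-0.3 -0.1 -2.4] grip 52.9 q6 -1.75
shift cm [-0.02 -0.    4.1 ] turn -0.07 x [-0.939  0.343 -0.   ] y [ 0.343  0.939 -0.   ]
[(347.5, (280, 222, 18, 38))]
```

View pics/s5.png

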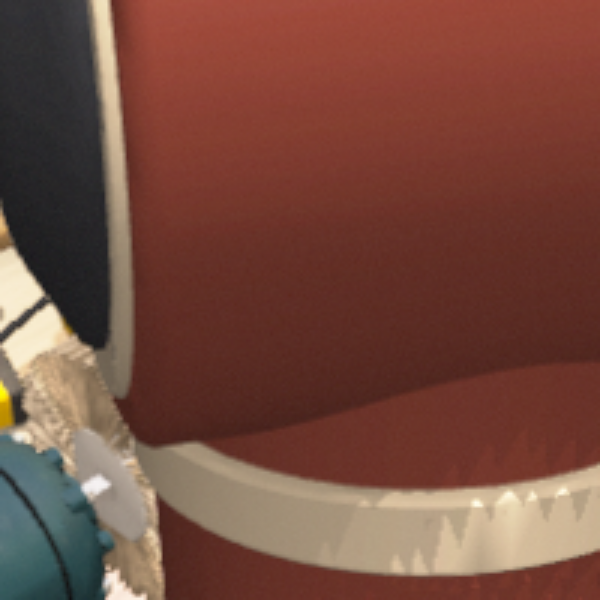

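The arm hides the housing here, so I'll go by the TCP, which is on target, and by the force. Descending carefully.

>>> {"fn": "send_rows", "kwargs": {"rows": [[4.6,[0,0,1.5],0],[4.6,[0,0,1.0],0],[4.6,[0,0,0.5],0],[4.6,[0,0,0.3],0],[4.6,[0,0,0.3],0],[4.6,[0,0,0],0]]}}

```text
t: 11.5
tool_pos: [0.6297, -0.2838, 0.0378]
tool_rot: [-0.547, -3.093, 0.0]
contact_force: [-0.7, -0.5, -3.3]
opening: 0.0472
grip_force: 53.0
```

>>> {"fn": "send_rows", "kwargs": {"rows": [[4.6,[0,0,0.2],0],[4.6,[0,0,0.2],0],[4.6,[0,0,0.1],0],[4.6,[0,0,0],0]]}}

```text
t: 12.0
tool_pos: [0.6298, -0.2839, 0.0335]
tool_rot: [0.547, 3.093, -0.0]
contact_force: [-1.4, 1.1, -0.6]
opening: 0.0476
grip_force: 53.2
```

It slid in without resistance and its weight has come off. Releasing and rising.

>>> {"fn": "send_rows", "kwargs": {"rows": [[4.6,[0,0,0.1],0],[5.2,[0,0,0],0],[6.5,[0,0,0],0],[6.5,[0,0,0],0],[6.5,[0,0,-1],0],[6.5,[0,0,-3],0],[6.5,[0,0,-6],0],[6.5,[0,0,-5],0]]}}

```text
t: 13.0
tool_pos: [0.6301, -0.284, 0.185]
tool_rot: [0.547, 3.092, -0.001]
contact_force: [1.4, -0.2, 0.4]
opening: 0.0648
grip_force: 0.0
```

```bash
python3 - <<'E'
from h import *; from station import ctrl
o=ctrl.get_obs(); to(o,(.4095,-.3195,.18),102.5)
E
```

```text
t 13.0 pos [ 0.6301 -0.284   0.185 ] tilt 0.12 yawy 69.93 open 0.0648 F [ 1.4 -0.2  0.4] grip 0.0 q6 -1.75
shift cm [ 19.51 -10.91   0.47] turn -32.57 x [-0.939  0.343 -0.002] y [ 0.343  0.939 -0.   ]
```

>>> {"fn": "send_rows", "kwargs": {"rows": [[8.5,[3.0,-1.68,0],0],[8.5,[4.2,-2.35,0],0],[8.5,[4.2,-2.35,0],0],[8.5,[4.2,-2.35,0],0],[8.5,[3.9,-2.18,0],0],[8.5,[0,0,0],-8.2],[8.5,[0,0,0],-8.2],[8.5,[0,0,0],-8.2],[8.5,[0,0,0],-8.0],[8.5,[0,0,0],0]]}}

```text
t: 14.25
tool_pos: [0.4093, -0.3195, 0.1827]
tool_rot: [-0.34, 3.122, -0.002]
contact_force: [0.1, 0.2, -0.1]
opening: 0.0845
grip_force: 0.0
```

```bash
python3 - <<'E'
from h import *; from station import ctrl
o=ctrl.get_obs(); to(o,(.4095,-.3195,.06),102.5)
for n,bx in(("scene",(280,120,400,260)),("top",(310,150,380,220))):
    d=ctrl.get_image(n); np.savez(f"pics/{n}6.npz",**d); m,c=blobs(d,(95,100,40),(125,255,255),bx)
    if not c: print(n,"none");continue
    p=cv2.convexHull(max(c,key=cv2.contourArea))[:,0]; print(n,cv2.boundingRect(p),circ(cast(d,p,.065)))
    P=cloud(d); w=P[m>0]; A=np.c_[w[:,:2]-[.63,-.284],np.ones(len(w))]; g=abs(w[:,2]-.065)<.006; print(g.sum(),np.linalg.lstsq(A[g],w[g,2],rcond=None)[0])
    e=P[(abs(P[...,2]-.126)<.004)&(np.hypot(P[...,0]-.41,P[...,1]+.32)<.02)]
    if len(e)>10: print("shaft end",len(e),cv2.minAreaRect(np.float32(e[:,:2])))
E
```

```text
t 14.25 pos [ 0.4093 -0.3195  0.1827] tilt 0.07 yawy 102.43 open 0.0845 F [ 0.1  0.2 -0.1] grip 0.0 q6 -2.59
shift cm [-1.000e-02  1.000e-02  1.227e+01] turn -0.07 x [-0.977 -0.215 -0.001] y [-0.215  0.977 -0.001]
scene none
top (328, 165, 36, 36) (array([ 0.62902161, -0.28360041]), np.float64(0.04711338256119121))
649 [-0.00334062  0.00236294  0.06497715]
```

The cover is seated: its plate top is at z 0.065, it is level, and it is centred within about 1 mm. Now down onto the shaft's square end.

>>> {"fn": "send_rows", "kwargs": {"rows": [[6.5,[0,0,4],0],[5.5,[0,0,4],0],[5.0,[0,0,3],0],[5.0,[0,0,1.8],0],[5.0,[0,0,0],0]], "newtons": 80}}

```text
t: 14.98
tool_pos: [0.4085, -0.3187, 0.0528]
tool_rot: [0.342, -3.121, -0.003]
contact_force: [-1.0, -0.4, 1.4]
opening: 0.0498
grip_force: 0.0
```

>>> {"fn": "send_rows", "kwargs": {"rows": [[3,[0,0,0],0],[1.8,[0,0,0],0],[1.8,[0,0,0],0],[1.8,[0,0,0],0],[1.8,[0,0,0],0]]}}

```text
t: 15.6
tool_pos: [0.4103, -0.3204, 0.0559]
tool_rot: [-0.342, 3.121, -0.004]
contact_force: [-0.4, 0.6, 6.6]
opening: 0.0208
grip_force: 79.0
```

```bash
python3 - <<'E'
from h import *; from station import ctrl
to(ctrl.get_obs(),(.4095,-.3195,.06),102.5)
E
```

```text
t 15.6 pos [ 0.4103 -0.3204  0.0559] tilt 0.19 yawy 102.52 open 0.0208 F [-0.4  0.6  6.6] grip 79.0 q6 -2.6
shift cm [ 0.06  0.1  -0.41] turn 0.02 x [-0.976 -0.217 -0.002] y [-0.217  0.976 -0.003]
```

Gripped. I'll lift, then detour around the orange decoy and go to the housing.

>>> {"fn": "send_rows", "kwargs": {"rows": [[1.8,[0,0,-1.5],0],[1.8,[0,0,-4],0],[1.8,[0,0,-4.5],0],[1.8,[0,0,-4],0],[1.8,[-3.15,2.63,0],0],[1.8,[-3.15,2.63,0],0],[1.8,[-4,-1.65,0],0],[1.8,[-4,-1.65,0],0],[1.8,[-4,-1.65,0],0],[1.8,[-4,-1.65,0],0]]}}

```text
t: 16.85
tool_pos: [0.6305, -0.2839, 0.1935]
tool_rot: [0.343, -3.121, -0.001]
contact_force: [-0.0, 0.1, -1.6]
opening: 0.021
grip_force: 79.8
```

>>> {"fn": "send_rows", "kwargs": {"rows": [[1.8,[0,0,0],8.2],[1.8,[0,0,0],8.2],[1.8,[0,0,0],8.2],[1.8,[0,0,0],7.9],[1.8,[0,0,0],0],[1.8,[0,0,0],0]]}}

```text
t: 17.6
tool_pos: [0.6295, -0.284, 0.1937]
tool_rot: [-0.542, -3.094, -0.0]
contact_force: [-0.4, -0.2, -2.1]
opening: 0.0216
grip_force: 80.0
```

```bash
python3 - <<'E'
from h import *; from station import ctrl
to(ctrl.get_obs(),(.6295,-.2838,.1455),70)
for n in("scene","top"):
    d=ctrl.get_image(n); P=cloud(d); np.savez(f"pics/{n}7.npz",**d)
    k=np.hypot(P[...,0]-.63,P[...,1]+.284)<.03
    for z in(.205,.14):
        w=P[k&(abs(P[...,2]-z)<.02)]; print(n,z,len(w),w.mean(0).round(4) if len(w) else '', w[:,2].max() if len(w) else '')
E
```

```text
t 17.6 pos [ 0.6295 -0.284   0.1937] tilt 0.04 yawy 70.14 open 0.0216 F [-0.4 -0.2 -2.1] grip 80.0 q6 -1.76
shift cm [-0.    0.02  4.82] turn 0.14 x [-0.94   0.34   0.001] y [0.34 0.94 0.  ]
scene 0.205 0  
scene 0.14 0  
top 0.205 36 [ 0.6197 -0.2818  0.2193] 0.22438388810090537
top 0.14 0
```

Holding the shaft (2 N of weight). Lowering it through the cover to just above the bore.

>>> {"fn": "send_rows", "kwargs": {"rows": [[1.8,[0,0,3],0],[1.8,[0,0,3],0],[1.8,[0,0,2],0],[1.8,[0,0,0.8],0],[1.8,[0,0,0],0]]}}

```text
t: 18.32
tool_pos: [0.6298, -0.2841, 0.1058]
tool_rot: [-0.544, -3.094, -0.0]
contact_force: [0.2, 0.8, -2.5]
opening: 0.0212
grip_force: 80.0
```

>>> {"fn": "send_rows", "kwargs": {"rows": [[1.8,[0,0,0.3],0],[1.8,[0,0,0.3],0],[1.8,[0,0,0.2],0],[1.8,[0,0,0],0]]}}

```text
t: 18.82
tool_pos: [0.6296, -0.284, 0.0977]
tool_rot: [-0.545, -3.094, -0.0]
contact_force: [0.2, -0.0, -2.6]
opening: 0.021
grip_force: 80.0
```

```bash
python3 - <<'E'
from h import *; from station import ctrl
to(ctrl.get_obs(),(.6295,-.2838,.0895),70)
E
```

```text
t 18.82 pos [ 0.6296 -0.284   0.0977] tilt 0.02 yawy 70.03 open 0.021 F [ 0.2 -0.  -2.6] grip 80.0 q6 -1.75
shift cm [0.02 0.01 0.82] turn 0.03 x [-0.94   0.342  0.   ] y [0.342 0.94  0.   ]
```

>>> {"fn": "send_rows", "kwargs": {"rows": [[1.8,[0,0,0.2],0],[1.8,[0,0,0.1],0],[1.8,[0,0,0.1],0],[1.8,[0,0,0],0]]}}

```text
t: 19.32
tool_pos: [0.6297, -0.2841, 0.0938]
tool_rot: [-0.545, -3.094, 0.0]
contact_force: [0.8, 0.4, -3.2]
opening: 0.0209
grip_force: 80.0
```

>>> {"fn": "send_rows", "kwargs": {"rows": [[1.8,[0,0,0.15],0],[1.8,[0,0,0.15],0],[1.8,[0,0,0.1],0],[1.8,[0,0,0],0]]}}

```text
t: 19.82
tool_pos: [0.6298, -0.2841, 0.0898]
tool_rot: [0.545, 3.094, -0.0]
contact_force: [0.5, 0.2, -3.1]
opening: 0.0212
grip_force: 80.0
```

No contact so far, and the tip should be in the bore with the key about to reach the hub. Continuing slowly.

>>> {"fn": "send_rows", "kwargs": {"rows": [[1.8,[0,0,0.1],0],[1.8,[0,0,0.1],0],[1.8,[0,0,0.1],0],[1.8,[0,0,0],0]]}}

```text
t: 20.32
tool_pos: [0.6298, -0.2841, 0.0868]
tool_rot: [0.545, 3.094, -0.0]
contact_force: [0.9, -0.7, -3.0]
opening: 0.0209
grip_force: 80.0
```

>>> {"fn": "send_rows", "kwargs": {"rows": [[1.8,[0,0,0.1],0],[1.8,[0,0,0.1],0],[1.8,[0,0,0.1],0],[1.8,[0,0,0],0]]}}

```text
t: 20.82
tool_pos: [0.6298, -0.2841, 0.0838]
tool_rot: [0.545, 3.094, -0.0]
contact_force: [2.0, -0.1, -2.7]
opening: 0.0211
grip_force: 80.0
```

>>> {"fn": "send_rows", "kwargs": {"rows": [[1.8,[0,0,0.15],0],[1.8,[0,0,0.15],0],[1.8,[0,0,0.15],0],[1.8,[0,0,0.15],0],[1.8,[0,0,0],0]]}}

```text
t: 21.45
tool_pos: [0.6298, -0.2841, 0.0777]
tool_rot: [0.545, 3.094, -0.0]
contact_force: [2.4, -1.6, -3.0]
opening: 0.0213
grip_force: 80.0
```

>>> {"fn": "send_rows", "kwargs": {"rows": [[1.8,[0,0,0.15],0],[1.8,[0,0,0.15],0],[1.8,[0,0,0.15],0],[1.8,[0,0,0],0]]}}

```text
t: 21.95
tool_pos: [0.6301, -0.2842, 0.0744]
tool_rot: [0.545, 3.093, -0.0]
contact_force: [-0.5, 0.4, 4.6]
opening: 0.0211
grip_force: 80.8
```

The force has gone from -3 to +4.6 N with the tip near 0.029, so the spring is engaged and the key is in the keyway. Pressing on home.

>>> {"fn": "send_rows", "kwargs": {"rows": [[1.8,[0,0,0.2],0],[1.8,[0,0,0.2],0],[1.8,[0,0,0.2],0],[1.8,[0,0,0],0]]}}

```text
t: 22.45
tool_pos: [0.6301, -0.2842, 0.0687]
tool_rot: [0.545, 3.093, -0.0]
contact_force: [-1.3, 0.8, 7.2]
opening: 0.0212
grip_force: 81.3
```

>>> {"fn": "send_rows", "kwargs": {"rows": [[1.8,[0,0,0.1],0],[1.8,[0,0,0.1],0],[1.8,[0,0,0.1],0],[1.8,[0,0,0],0]]}}

```text
t: 22.95
tool_pos: [0.6302, -0.2843, 0.0663]
tool_rot: [0.545, 3.093, -0.0]
contact_force: [-1.6, 1.9, 9.1]
opening: 0.0212
grip_force: 81.5
```

>>> {"fn": "send_rows", "kwargs": {"rows": [[1.8,[0,0,0.05],0],[1.8,[0,0,0.05],0],[1.8,[0,0,0],0]]}}

```text
t: 23.32
tool_pos: [0.6303, -0.2843, 0.066]
tool_rot: [0.544, 3.093, -0.001]
contact_force: [-3.0, 2.7, 12.1]
opening: 0.0211
grip_force: 81.7
```

>>> {"fn": "send_rows", "kwargs": {"rows": [[1.8,[0,0,0.05],0],[1.8,[0,0,0.05],0],[1.8,[0,0,0],0],[1.8,[0,0,0],0]]}}

```text
t: 23.82
tool_pos: [0.6303, -0.2843, 0.066]
tool_rot: [0.544, 3.093, -0.001]
contact_force: [-5.3, 2.3, 15.4]
opening: 0.0213
grip_force: 82.2
```

>>> {"fn": "send_rows", "kwargs": {"rows": [[1.8,[0,0,0.1],0],[1.8,[0,0,0],0],[1.8,[0,0,0],0],[1.8,[0,0,0],0],[1.8,[0,0,0],0],[1.8,[0,0,0],0]]}}

```text
t: 24.58
tool_pos: [0.6303, -0.2843, 0.066]
tool_rot: [0.544, 3.093, -0.001]
contact_force: [-7.7, 4.4, 18.6]
opening: 0.0208
grip_force: 82.9
```

```bash
python3 - <<'E'
from h import *; from station import ctrl
to(ctrl.get_obs(),(.6295,-.2838,.0655),70)
d=ctrl.get_image("top"); P=cloud(d); m,c=blobs(d,(95,100,40),(125,255,255),(310,150,380,220)); w=P[m>0]; print(len(w), w[abs(w[:,2]-.065)<.02].mean(0) if len(w) else '')
E
```

```text
t 24.57 pos [ 0.6303 -0.2843  0.066 ] tilt 0.05 yawy 70.04 open 0.0208 F [-7.7  4.4 18.6] grip 82.9 q6 -1.75
shift cm [0.1  0.02 0.05] turn 0.04 x [-0.94   0.341 -0.001] y [ 0.341  0.94  -0.   ]
10 [ 0.65085776 -0.25728652  0.06518518]
```

The arm is at a firm stop, 0.5 mm from the calculated home height. The spring took about 10 mm of travel, the tool is upright, and the visible bit of cover plate is still at z 0.065. Handing in.

```bash
python3 -c "
from station import ctrl
print(ctrl.finish_job())"
```

```text
the job is handed in; nothing more can be done
None
```

I handed the job in at about 24.6 s with the cover seated, the key in the keyway and the shaft held down against a firm stop about 0.5 mm from the calculated home height; the arm hid the final fit from both cameras, so that last step rests on force and position readings, and no verdict came back.

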